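Send the pull-out tea tray home past its spring catch

TASK

The wooden pull-out tray with the tea things stands out, and a steel pin on the red spring bar at its left side keeps it from sliding back. Press the red bar down with a fingertip and keep it down while you push the tray back by its steel push tab, past the pin and fully home against the rear buffers; then let go, so that the bar springs up again and locks the tray in. Do not force the tray against the raised pin, pick nothing up, keep the mugs and the canister standing on the tray, and leave the egg box and the tape roll where they are.

Things in the scene. Friction and masses are not known exactly. Their poses are not given: they have to be found in the camera images.
- tray_frame: Fixed runner frame under the tray, aluminium rails 400 mm long. Origin on the worktop under its middle; z up; x is the way the tray slides home (away from the robot, turned up to 0.22 rad either way); y is left of that. All other parts of the tray and its catch have the same axes. Its two rear stops carry black rubber buffers; at its left side lies a dark steel plate with the red bar.
- push_tab: Steel push tab with black rubber face, fixed to the tray's left side: upright plate 8 mm thick (x), 74 mm wide (y), 37 to 61 mm above the worktop. Origin: on its near face (towards the robot), 1 mm right of mid-width, at the lower edge. Its left half reaches over the red bar: a finger standing on the bar's middle, on the near side of the tab, meets it 14 mm left of its origin.
- strike_end (a point): Far end, lower face, of the flat steel strike bar that runs 60 mm forward (x) from the right half of the push tab, along the tray's side, its underside 37 mm above the worktop. It moves with the tray; this end meets the raised pin.
- release_bar: Red ribbed release bar on springs left of the tray, 170 mm long (x), 40 mm wide, 12 mm thick; it moves straight down and stays level wherever pressed. Origin: on its top face, mid-width, level along x with the pin; the bar reaches from 140 mm nearer to 30 mm farther than its origin. Top 34 mm above the worktop when up. Takes 2 N to start, 5 N at 13 mm, stop at 16 mm.
- pin_top (a point): Middle of the top of the steel pin (12 mm across) that the red bar carries, 32 mm right of the bar's middle line and 14 mm above the bar's top. Up (48 mm above the worktop) it blocks the strike bar; pressed 11 mm or more it passes under it. Let go under the strike bar it stays down; once the tab has passed and nothing presses the bar, it springs up behind the tab.
- release (a joint): Travel of the red bar: 0 up, 0.016 m pressed to its stop.
- tray (a joint): Travel of the tray along x: 0 fully out, 0.095 m home against the buffers. Starts at 0 to 0.015; the strike bar meets the raised pin at 0.018; the tab has passed the pin from 0.090 on. At 0 the tab's near face is 84 mm nearer than the pin's centre, at 0.095 it is 11 mm farther. Friction about 3 N; it stays where it is left.
- tray_middle (a point): Middle of the upper face of the tray's floor, 22.5 mm above the worktop; axes as the frame's. The wooden tray is 260 mm (x) by 280 mm (y), walls 8 mm thick with their top 57 mm above the worktop.
- mug_a: White mug with blue dots, 93 mm high, 127 mm over the handle, loose on the tray's right half. Origin: level with its underside, midway along its length over the handle; handle towards its -y, z up.
- mug_b: Green and white mug, 101 mm high, 116 mm over the handle, loose on the tray's right half. Origin: level with its underside, midway along its length over the handle; handle towards its -y, z up.
- canister_tea: Green canister with a wooden lid, 102 mm across, 140 mm high, loose on the tray, at least 80 mm to the right of the middle of the red bar. Origin: middle of its underside, z along its axis.
- egg_box: Grey egg box, 106 by 156 mm, 72 mm high, loose on the worktop to the right. Origin: middle of its underside.
- tape_roll: Roll of tape, 104 mm across, 25 mm high, loose on the worktop to the right. Origin: middle of its underside.
Not all that is in view belongs to the job. What is shaped like the canister_tea but yellow is not meant.

How it is judged:
On the way, in this order (a step that is already met when the one before it is completed fails the run):
1. the red bar is pressed down at least 11 mm while the tray is still out (value of joint release above 0.011 m and value of joint tray below 0.03 m), for 0.1 s.
2. the tray slides over the pin, pushed by its tab, while a finger holds the red bar down (value of joint tray above 0.04 m and value of joint release above 0.01 m and contact force between the fingers and release_bar above 0.5 N and contact force between any of the fingers, the arm and push_tab above 0.3 N), for 0.1 s.
At the end, for the whole second after the job is handed in: Tray home (joint tray over 0.0885 m), red bar up again behind the tab (joint release under 0.003 m); mugs and canister upright (0.15 rad), at rest on the tray floor within 150 mm of its middle; egg box and tape roll within 20 mm of their places (value of joint tray above 0.0885 m and value of joint release below 0.003 m and angle between each of mug_a, mug_b, canister_tea's own z axis and vertical below 0.15 rad and height (world z) of each of mug_a, mug_b, canister_tea below 0.035 m and linear speed of each of mug_a, mug_b, canister_tea below 0.02 m/s and horizontal distance between each of mug_a, mug_b, canister_tea and tray_middle below 0.15 m and distance of each of egg_box, tape_roll from where it was at the start of the episode below 0.02 m); the robot touches nothing.
It fails at once if the tray is forced: more than 30 N on the push tab while the pin is up in front of the strike bar (contact force between any of the fingers, the arm and push_tab above 30 N and value of joint tray below 0.022 m and value of joint release below 0.009 m).
It fails at once if a mug or the canister is lifted more than 20 mm off the tray (height (world z) of any of mug_a, mug_b, canister_tea above 0.0425 m).
It fails at once if a mug or the canister is tipped by more than 0.35 rad (angle between any of mug_a, mug_b, canister_tea's own z axis and vertical above 0.35 rad).
It fails at once if the egg box or the tape roll is moved more than 20 mm or lifted (distance of any of egg_box, tape_roll from where it was at the start of the episode above 0.02 m).
It also fails if it takes over 38 s, if anything falls off the work surface, if the arm or the gripper's body presses on something with over 40 N, if the wrist force passes 120 N, or if a joint passes its speed limit or range.

ROBOT

A 6-joint arm with a two-finger parallel gripper is mounted at the origin on a cart in front of the work surface, level with it; the furniture and walls round the work are solid. World frame = base frame: x ahead of the robot, y to its left, z up, the work surface at z = 0. Lengths are in m, angles in rad, forces in N, time in s.
With the tool pointing down it reaches from about 0.225 to 0.875 m from the base axis. Payload 3.4 kg.
Tool frame: the origin (TCP) lies at the very end of the fingers, on their centre line; the grasp point (between the pads) lies 19 mm behind it; z points along the fingers, x is the direction in which the jaws open and shut, and the axes are right-handed (so a half turn about z gives the same grasp; the last joint's range is limited). The gripper opens to 85 mm and grips with 20 to 120 N. Pads are 22 mm wide; open, the fingers measure 114 mm over their backs; the gripper's body (76 mm by 85 mm) begins 54 mm behind the grasp point. The pads swing forward as they close: fully open they stand 13 mm farther back than shut.
Start: joints at [-1.388, 0.276, 1.505, -0, 1.361, -0.121], TCP at [0.172, -0.549, 0.231] pointing down, gripper open.
Joint ranges: [-2.89, 2.89], [-0.75, 2.08], [0.22, 2.7], [-1.18, 4.32], [0.11, 2.71], [-2.7, 2.7]. Speed limits (rad/s): [2.57, 2.57, 3.14, 3.14, 3.14, 3.14].

INTERFACE

Orientations are given as a unit quaternion [w, x, y, z].
In Python, from rig import manip gives the robot as it stands.
- The arm moves only by the tool send_rows, never from a script. Its argument "increments" is a list of rows, each a list of 5 numbers: the opening, from 0 (shut) to 1 (fully open), then the shift along the tool's x, y, z in m, then the turn about the tool's z in rad. A call has 1 to 8 rows; each row shifts and turns the commanded pose from where the row before left it, along the tool's axes as they then stand; what a row does not reach is not made up. A row lasts 1/8 s, in which the tool goes at most 62.5 mm and 10.7 degrees, less where a joint would pass 70% of its speed; a pose out of reach is approached as far as the arm can. A call is refused whole if a number of a shift passes 0.0625 or a number of a turn 0.188, either way. A call with a gripper value outside its range is refused whole. The fingers move at their own pace and stop on an object; "squeeze" is the grip in N (left out, the last holds). Time passes only in rows, so rows that do not move let the fingers close. It gives the time, the measured TCP pose, the force and the opening at its end, in the units of the state.
- manip.get_state(): the state, without advancing time (a new reading comes with each control period).
- manip.get_image(name): name is "side" or "top" or "wrist"; returns the picture (420x560x3 uint8, red, green, blue); there is no depth.
- manip.calibration(name): a dict with "fx", "fy", "cx", "cy" (pixels), "camera_from_world" (4x4, takes a point from world to camera coordinates). Camera axes: x right, y up, looking along -z (the intrinsics and any distortion apply to the point x, -y, -z); pixel columns grow to the right and rows downward; lengths in m; the calibration is good to about 2 mm. The wrist camera is an equidistant fisheye: a pixel r from the principal point sees the ray r / f radians off the axis. A picture is of the moment at which its call begins: read the wrist's pose just before it. calibration takes no time and is no camera call; for the wrist camera it gives the pose at the moment of the call.
- manip.sign_off(): hands the job in, once; it reports no verdict.
The state is a dict: "clock": time; "qpos": joint angles; "qd": joint speeds; "effort": joint torques, N m; "position": TCP position; "ee_rot": TCP orientation; "contact_force": force on the tool from outside, world axes, zero at the start; "moment": the same for the moment, N m; "width": finger opening in m.
Only numpy, scipy, OpenCV 4.12 (cv2) and the standard library are available. Lean on these libraries where they do the work, as an engineer would, in place of code of your own. Each camera call takes 0.05 s, during which the arm holds its last target.

## Working session

There is one attempt and no reset: what is moved stays moved. The work goes in short steps, Python scripts to look and compute and a tool call to move; the robot and the scene stay as the last step left them, time stands still between calls to the robot, and variables do not carry over. Pictures are saved under pics/ and viewed, and the job is handed in when it is done.

Besides the shell and the picture viewer there is one more tool, called after "Request:" as name([rows], argument=value, ...), one row to a line, values as JSON. send_rows: Moves the arm, as the interface text tells. Its arguments: {"type":"object","properties":{"increments":{"type":"array","items":{"type":"array","items":{"type":"number"}}},"squeeze":{"type":"number"}},"required":["increments"]}

```bash
mkdir -p pics; python3 - <<'E'
from rig import manip
import cv2
s=manip.get_state();print(s)
for n in ["side","top","wrist"]:
    c=manip.calibration(n);print(n,c)
    im=manip.get_image(n);cv2.imwrite(f"pics/{n}0.png",im[:,:,::-1])
E
```

```text
{'clock': 0.0, 'qpos': array([-1.38802989e+00,  2.76595114e-01,  1.50614688e+00, -1.55895549e-05,
        1.36070376e+00, -1.20970358e-01]), 'qd': array([-0.0008711 ,  0.00055154,  0.00020681, -0.0011563 ,  0.0010193 ,
       -0.00065694]), 'effort': array([ 4.65169542e-04, -4.16765249e+01, -2.45801729e+01,  7.33752336e-05,
        1.08628583e-02,  1.00577125e-06]), 'position': array([ 0.17188294, -0.5481452 ,  0.23043417]), 'ee_rot': array([-6.29063929e-04,  8.05943555e-01, -5.91991662e-01, -6.80318252e-04]), 'contact_force': array([-0.09288652, -0.54599338, -0.66753387]), 'moment': array([-0.03909025, -0.00187263,  0.00956989]), 'width': 0.08539343829397641}
side {'fx': 397.61912566864834, 'fy': 397.61912566864834, 'cx': 277.56843916762483, 'cy': 208.92987706057778, 'camera_from_world': array([[-0.98771683, -0.15607062, -0.00757834,  0.47925404],
       [ 0.12882533, -0.84082027,  0.52576165, -0.17472268],
       [-0.08842796,  0.51832735,  0.85059818, -1.00910027],
       [ 0.        ,  0.        ,  0.        ,  1.        ]])}
top {'fx': 514.3000843902153, 'fy': 514.3000843902153, 'cx': 274.8373987895635, 'cy': 208.52586125721277, 'camera_from_world': array([[ 2.07986935e-04, -9.99995901e-01, -2.85577960e-03,
        -8.60242337e-02],
       [ 9.88955544e-01, -2.17572709e-04,  1.48212295e-01,
        -4.90521261e-01],
       [-1.48212309e-01, -2.85506529e-03,  9.88951445e-01,
        -1.13535147e+00],
       [ 0.00000000e+00,  0.00000000e+00,  0.00000000e+00,
         1.00000000e+00]])}
wrist {'fx': 325.19226210127806, 'fy': 325.19226210127806, 'cx': 282.1621132713269, 'cy': 207.13328310017098, 'camera_from_world': array([[ 0.29987384, -0.95397735, -0.00170071, -0.57403056],
       [ 0.92100408,  0.28997275, -0.26012936,  0.03280525],
       [ 0.24865068,  0.07643963,  0.96557228, -0.37893617],
       [ 0.        ,  0.        ,  0.        ,  1.        ]])}
```

View pics/side0.png

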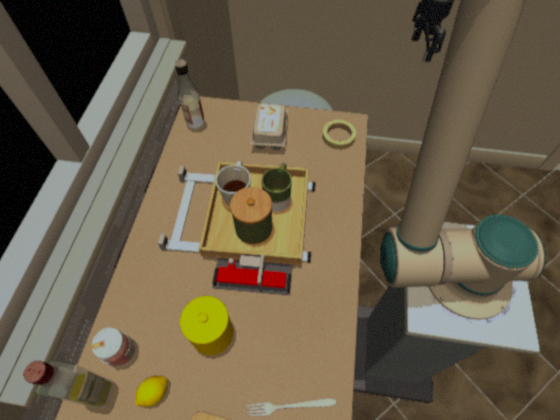

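View pics/top0.png

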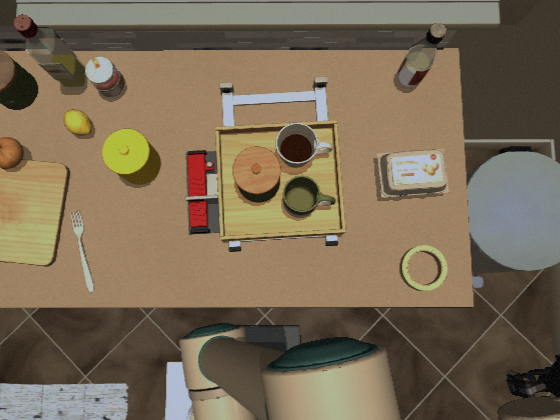

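The top view shows the red bar at about columns 188–208, rows 152–232, with the tab crossing it near row 197. The green tea canister sits just right of it at (257,170) and the yellow decoy is at (127,152). Next I'll measure these.

```bash
cat > h.py <<'E'
import numpy as np,cv2
from rig import manip
def ray(n,u,v,c=None):
    c=c or manip.calibration(n);T=np.array(c["camera_from_world"]);R=T[:3,:3];o=-R.T@T[:3,3]
    d=np.array([(u-c["cx"])/c["fx"],-(v-c["cy"])/c["fy"],-1.]);return o,R.T@d
def onz(n,u,v,z):
    o,d=ray(n,u,v);return o+d*(z-o[2])/d[2]
def proj(n,p):
    c=manip.calibration(n);T=np.array(c["camera_from_world"]);q=T[:3,:3]@np.array(p)+T[:3,3]
    return c["cx"]+c["fx"]*q[0]/-q[2],c["cy"]-c["fy"]*q[1]/-q[2]
E
python3 - <<'E'
from h import *
im=cv2.imread("pics/top0.png")
hsv=cv2.cvtColor(im,cv2.COLOR_BGR2HSV)
m=((hsv[...,0]<8)|(hsv[...,0]>172))&(hsv[...,1]>180)&(hsv[...,2]>90)
m=m.astype(np.uint8); m[:, :170]=0; m[:,230:]=0
ys,xs=np.nonzero(m);print(xs.min(),xs.max(),ys.min(),ys.max())
P=np.array([onz("top",u,v,.034)[:2] for u,v in zip(xs,ys)]).astype(np.float32)
r=cv2.minAreaRect(P);print(r);b=cv2.boxPoints(r);print(b)
# line of the left/right edges
for f,nm in ((np.min,"L"),(np.max,"R")):
    pts=[]
    for y in range(ys.min()+5,ys.max()-4):
        x=xs[ys==y]
        if len(x)>8: pts.append(onz("top",f(x)+(0 if nm=="L" else 1)-.0,y+.5,.034)[:2])
    pts=np.array(pts,np.float32);l=cv2.fitLine(pts,cv2.DIST_HUBER,0,.01,.01).ravel();print(nm,l,np.arctan2(l[1],l[0]))
# tea canister lid, yellow lid
for nm,(u,v) in dict(tea=(257,170),yel=(126,150)).items():print(nm,onz("top",u,v,.16 if nm=="tea" else .14))
crop=im[110:260,170:360];cv2.imwrite("pics/c0.png",cv2.resize(crop,None,fx=4,fy=4,interpolation=cv2.INTER_CUBIC))
s=cv2.imread("pics/side0.png")[150:300,190:330];cv2.imwrite("pics/c1.png",cv2.resize(s,None,fx=4,fy=4,interpolation=cv2.INTER_CUBIC))
E
```

```text
188 213 154 226
((0.5351016521453857, 0.08451894670724869), (0.16840730607509613, 0.057859744876623154), 1.4461361169815063)
[[0.45019472 0.11131454]
 [0.4516549  0.05347323]
 [0.6200086  0.05772335]
 [0.6185484  0.11556467]]
L [0.99804276 0.06253497 0.549868   0.11199798] 0.062575795
R [0.99890447 0.04679615 0.5231332  0.07117146] 0.046813253
tea [ 0.55221098 -0.04964353  0.16      ]
yel [0.60008825 0.22812972 0.14      ]
```

View pics/c0.png

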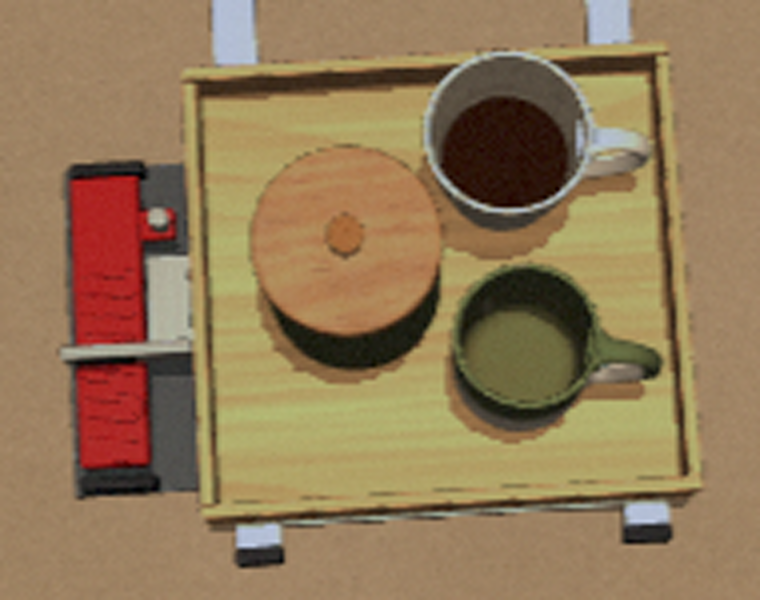

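View pics/c1.png

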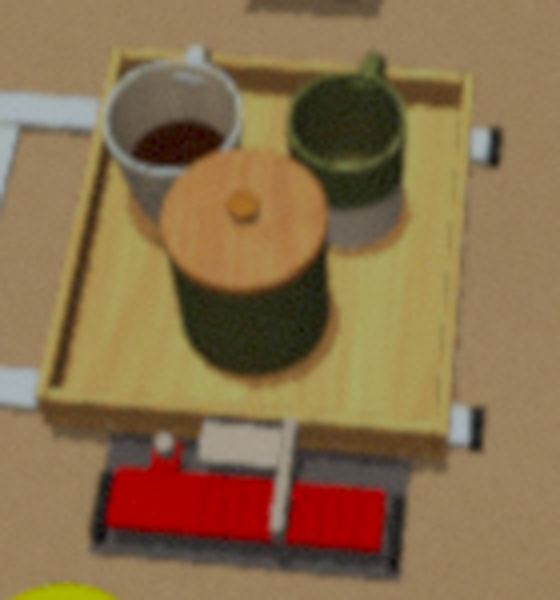

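```bash
python3 - <<'E'
from h import *
f=lambda u,v,z:onz("top",170+u/4,110+v/4,z)[:2]
pin=f(158,217,.048);print("pin",pin)
a,b=f(62,359,.061),f(190,352,.061);print("tab",a,b,np.arctan2((a-b)[0],-(a-b)[1]) , np.linalg.norm(a-b))
wl=f(184,75,.057),f(205,514,.057);d=wl[0]-wl[1];print("wall",np.arctan2(d[1],d[0]),np.linalg.norm(d))
wr=f(666,47,.057),f(700,488,.057);d=wr[0]-wr[1];print("wallR",np.arctan2(d[1],d[0]),np.linalg.norm(d))
n=wl[1]-wr[1];print("near",np.arctan2(-n[0],n[1]),np.linalg.norm(n))
n=wl[0]-wr[0];print("far",np.arctan2(-n[0],n[1]),np.linalg.norm(n))
# bar corners top z .034
c=[f(70,178,.034),f(137,175,.034),f(150,467,.034),f(82,470,.034)]
print(np.round(c,4)); 
for p,q in((c[0],c[3]),(c[1],c[2])):d=p-q;print(np.arctan2(d[1],d[0]),np.linalg.norm(d))
th=.055;X=np.array([np.cos(th),np.sin(th)]);Y=np.array([-np.sin(th),np.cos(th)])
cen=np.mean(c,0);o1=cen+X*.055;o2=pin+Y*.032;print("bar centre",cen,"origin by bar",o1,"by pin",o2)
tm=(a+b)/2
o=(o1+o2)/2
print("tab rel",(a-o)@X,(b-o)@X,(a-o)@Y,(b-o)@Y)
for nm,p in dict(tea=[.552,-.0496],yel=[.600,.228]).items():print(nm,(p-o)@X,(p-o)@Y)
# side cross-check
for p in (np.r_[o1,.034],np.r_[o2,.034],np.r_[pin,.048]):print(proj("side",p))
print([ (190+u/4,150+v/4) for u,v in((164,440),)])
E
```

```text
pin [0.59116372 0.06332197]
tab [0.50673265 0.11374909] [0.51068315 0.04221031] -3.0864268885729342 0.07164777677223973
wall 0.06330607375878539 0.2526598982211857
wallR 0.056672908276274366 0.25454297630004474
near 0.05257963859393833 0.27519445827764105
far 0.059425816936046684 0.2768691246113601
[[0.6177 0.1167]
 [0.6195 0.0779]
 [0.4491 0.067 ]
 [0.4473 0.1056]]
0.06531682003940684 0.17073746089203745
0.06381316724728485 0.17077960738797685
bar centre [0.53339824 0.09176931] origin by bar [0.58831508 0.09479279] by pin [0.5894046  0.09527358]
tab rel -0.08097414945347524 -0.08096227275860507 0.02320232461138306 -0.04844545117648641
tea -0.04475491900203944 -0.14238821228386458
yel 0.018432802844879224 0.1321533543463935
(np.float64(230.29164459836954), np.float64(273.9522116947769))
(np.float64(229.81860540487693), np.float64(274.0690801313359))
(np.float64(231.31635731000054), np.float64(259.8826109610983))
[(231.0, 260.0)]
```

The pin, bar, tab and side-view cross-checks agree within about 1 mm:
- **Bar:** origin at about (0.589, 0.095), with axis yaw 0.059.
- **Tray:** out by about 3 mm.
- **Clearance:** enough beside both canisters to use closed fingers centred on the bar.

I'll approach high, then refine.

Request:
send_rows([
  [0,0,0,0,0.1225],
  [0,0,0,0,0.1225],
  [0,-0.05,-0.029,0,0],
  [0,-0.05,-0.029,0,0],
  [0,-0.05,-0.029,0,0],
  [0,-0.05,-0.029,0,0],
  [0,-0.05,-0.029,0,0],
  [0,-0.05,-0.029,0,0],
], squeeze=40)

```text
clock: 1.15
position: [0.3285, -0.2372, 0.2313]
ee_rot: [-0.0, 0.727, -0.686, 0.0]
contact_force: [0.7, 0.2, -0.4]
width: -0.0004
```

Request:
send_rows([
  [0,-0.05,-0.029,0,0],
  [0,-0.05,-0.029,0,0],
  [0,-0.05,-0.029,0,0],
  [0,-0.05,-0.029,0,0],
  [0,-0.05,-0.029,0,0],
  [0,-0.05,-0.029,0,0],
  [0,0,0,0,0],
  [0,0,0,0,0],
])

```text
clock: 2.15
position: [0.4835, 0.0705, 0.2308]
ee_rot: [0.001, 0.728, -0.686, -0.0]
contact_force: [-0.2, 0.2, 0.5]
width: 0.0001
```

```bash
cat > rel.py <<'E'
from h import *
s=manip.get_state();q=s["ee_rot"];p=s["position"]
th=.059;X=np.array([np.cos(th),np.sin(th)]);Y=np.array([-X[1],X[0]]);o=np.array([.589,.095])
from scipy.spatial.transform import Rotation as R
M=R.from_quat(np.r_[q[1:],q[0]]).as_matrix()
d=p[:2]-o
print("t",s["clock"],"pos",p.round(4),"bar rel",(d@X).round(4),(d@Y).round(4),"toolx in frame",(M[:2,0]@X).round(3),(M[:2,0]@Y).round(3),"tz",M[:,2].round(3),"F",s["contact_force"].round(2),"w",s["width"])
g=np.array([-.100,0])-np.array([d@X,d@Y]);v=X*g[0]+Y*g[1]
print("to (-100,0): tool",(v@M[:2,0]).round(4),(v@M[:2,1]).round(4))
E
python3 rel.py
```

```text
t 2.15 pos [0.4835 0.0705 0.2308] bar rel -0.1068 -0.0183 toolx in frame 0.001 -1.0 tz [-0.002 -0.001 -1.   ] F [-0.21  0.21  0.45] w 8.271482586534402e-05
to (-100,0): tool -0.0182 -0.0068
```

Request:
send_rows([
  [0,-0.018,-0.005,0.03,0],
  [0,0,0,0.04,0],
  [0,0,0,0.04,0],
  [0,0,0,0.04,0],
  [0,0,0,0.02,0],
  [0,0,0,0,0],
])

```text
clock: 2.9
position: [0.4862, 0.0873, 0.0601]
ee_rot: [0.002, 0.727, -0.687, -0.001]
contact_force: [0.7, 0.5, 1.5]
width: -0.0002
```

```bash
python3 rel.py; python3 - <<'E'
from h import *
s=manip.get_image("side")[:,:,::-1];cv2.imwrite("pics/s1.png",cv2.resize(s[180:310,180:340],None,fx=4,fy=4))
s=manip.get_image("wrist")[:,:,::-1];cv2.imwrite("pics/w1.png",s)
E
```

```text
t 2.9 pos [0.4862 0.0873 0.0601] bar rel -0.103 -0.0017 toolx in frame -0.003 -1.0 tz [-0.004 -0.001 -1.   ] F [0.65 0.49 1.46] w -0.00021328566472134398
to (-100,0): tool -0.0017 -0.003
```

View pics/s1.png

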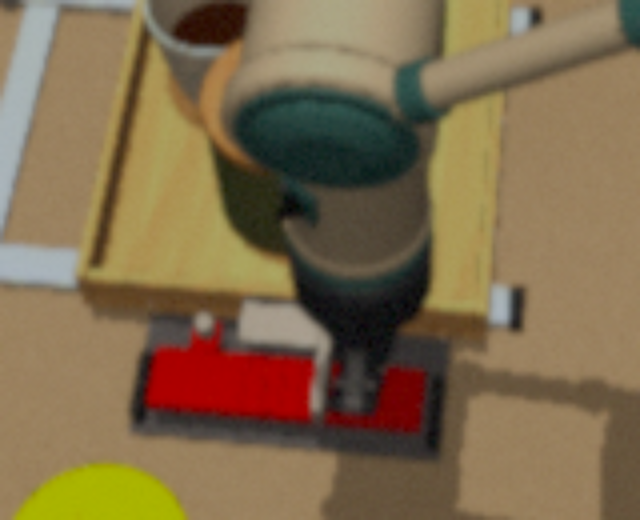

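View pics/w1.png

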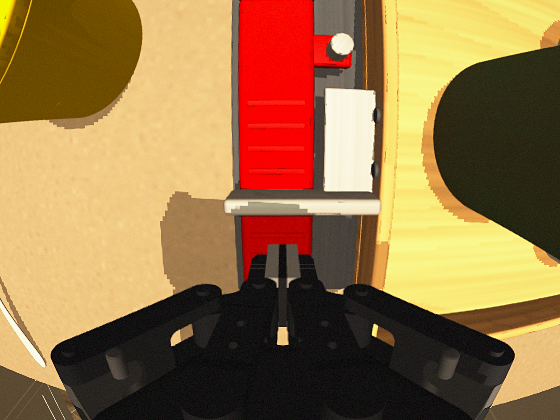

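The wrist view shows the closed fingertips over the red bar (about 283,245), just on the near side of the tab (row 205), with the pin still up at (341,44). Pressing down now.

Request:
send_rows([
  [0,-0.0015,0,0.015,0],
  [0,0,0,0.01,0],
  [0,0,0,0.005,0],
  [0,0,0,0.005,0],
  [0,0,0,0.005,0],
  [0,0,0,0,0],
])

```text
clock: 3.75
position: [0.4882, 0.0903, 0.0213]
ee_rot: [0.0, 0.728, -0.686, 0.0]
contact_force: [-1.7, -1.4, 4.9]
width: -0.0001
```

```bash
python3 rel.py; python3 - <<'E'
from h import *
s=manip.get_image("wrist")[:,:,::-1];cv2.imwrite("pics/w2.png",s)
E
```

```text
t 3.75 pos [0.4882 0.0903 0.0213] bar rel -0.1009 0.0012 toolx in frame 0.0 -1.0 tz [ 0. -0. -1.] F [-1.67 -1.43  4.94] w -5.2698104040847826e-05
to (-100,0): tool 0.0012 -0.0009
```

View pics/w2.png

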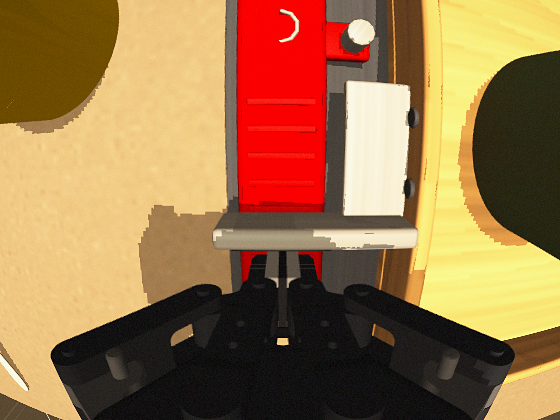

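The bar is pressed about 12.7 mm at 4.9 N, which matches its spring. I'll press slightly deeper and start pushing.

Request:
send_rows([
  [0,0,0,0.0015,0],
  [0,0,-0.004,0,0],
  [0,0,-0.005,0,0],
  [0,0,-0.005,0,0],
  [0,0,-0.005,0,0],
  [0,0,0,0,0],
])

```text
clock: 4.55
position: [0.5044, 0.0918, 0.0195]
ee_rot: [0.002, 0.728, -0.686, -0.002]
contact_force: [-3.9, -0.6, 5.0]
width: -0.0001
```

```bash
python3 rel.py
```

```text
t 4.55 pos [0.5044 0.0918 0.0195] bar rel -0.0846 0.0018 toolx in frame -0.0 -1.0 tz [-0.005  0.    -1.   ] F [-3.93 -0.61  5.02] w -6.814473633230408e-05
to (-100,0): tool 0.0018 0.0154
```

Request:
send_rows([
  [0,0,-0.005,0,0],
  [0,0,-0.006,0,0],
  [0,0,-0.006,0,0],
  [0,0,-0.006,0,0],
  [0,0,-0.006,0,0],
  [0,0,-0.006,0,0],
])

```text
clock: 5.3
position: [0.5379, 0.0938, 0.0194]
ee_rot: [0.003, 0.728, -0.686, -0.003]
contact_force: [-7.5, -0.2, 7.4]
width: -0.0
```

```bash
python3 rel.py;python3 - <<'E'
from h import *
s=manip.get_image("wrist")[:,:,::-1];cv2.imwrite("pics/w3.png",s)
E
```

```text
t 5.3 pos [0.5379 0.0938 0.0194] bar rel -0.051 0.0018 toolx in frame -0.0 -1.0 tz [-0.008 -0.    -1.   ] F [-7.45 -0.17  7.43] w -2.9697850446152296e-05
to (-100,0): tool 0.0018 0.049
```

View pics/w3.png

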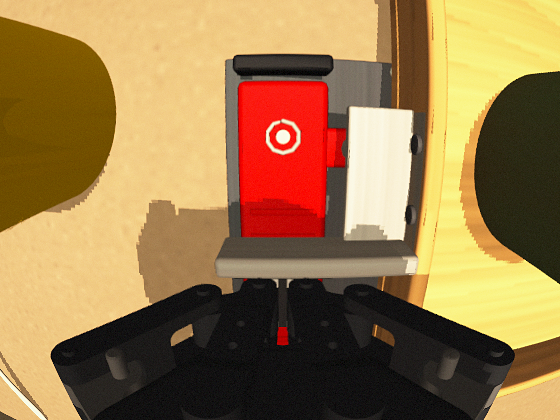

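The strike bar has passed over the lowered pin and the bar is still held down. Continuing towards home.

Request:
send_rows([
  [0,0,-0.006,0,0],
  [0,0,-0.006,0,0],
  [0,0,-0.006,0,0],
  [0,0,-0.006,0,0],
  [0,0,-0.006,0,0],
  [0,0,-0.006,0,0],
  [0,0,0,0,0],
])

```text
clock: 6.22
position: [0.5758, 0.096, 0.0196]
ee_rot: [0.001, 0.728, -0.686, -0.002]
contact_force: [-3.9, -0.0, 5.7]
width: -0.0001
```

```bash
python3 rel.py
```

```text
t 6.225 pos [0.5758 0.096  0.0196] bar rel -0.0131 0.0018 toolx in frame -0.0 -1.0 tz [-0.004  0.    -1.   ] F [-3.91 -0.02  5.72] w -8.006403930198689e-05
to (-100,0): tool 0.0018 0.0869
```

Request:
send_rows([
  [0,0,-0.004,0,0],
  [0,0,-0.004,0,0],
  [0,0,-0.004,0,0],
  [0,0,-0.003,0,0],
  [0,0,0,0,0],
])

```text
clock: 6.85
position: [0.5898, 0.0969, 0.0195]
ee_rot: [0.002, 0.728, -0.686, -0.002]
contact_force: [-5.9, -0.1, 7.0]
width: 0.0001
```

```bash
python3 rel.py
```

```text
t 6.85 pos [0.5898 0.0969 0.0195] bar rel 0.0009 0.0018 toolx in frame -0.0 -1.0 tz [-0.006  0.    -1.   ] F [-5.93 -0.1   6.98] w 6.670553333699156e-05
to (-100,0): tool 0.0018 0.1009
```

Request:
send_rows([
  [0,0,-0.002,0,0],
  [0,0,-0.002,0,0],
  [0,0,0,0,0],
])

```text
clock: 7.22
position: [0.5905, 0.0969, 0.0195]
ee_rot: [0.004, 0.728, -0.686, -0.004]
contact_force: [-12.5, -1.4, 11.0]
width: 0.0
```

```bash
python3 rel.py;python3 - <<'E'
from h import *
s=manip.get_image("wrist")[:,:,::-1];cv2.imwrite("pics/w4.png",s)
E
```

```text
t 7.225 pos [0.5905 0.0969 0.0195] bar rel 0.0016 0.0018 toolx in frame -0.0 -1.0 tz [-0.013 -0.    -1.   ] F [-12.49  -1.39  11.05] w 8.7752760048055e-07
to (-100,0): tool 0.0018 0.1016
```

View pics/w4.png

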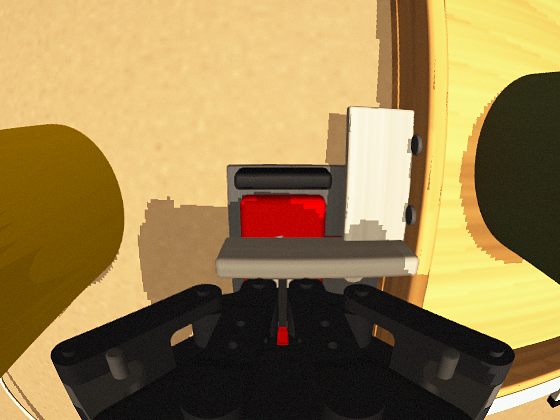

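The force rose to 12.5 N with almost no further motion, so the tray is against its buffers. I'll back off a little with the bar still down, then lift.

Request:
send_rows([
  [0,0,0.004,0,0],
  [0,0,0.004,0,0],
  [0,0,0,-0.008,0],
  [0,0,0,-0.01,0],
  [0,0,0,-0.02,0],
  [0,0,0,-0.05,0],
  [0,0,0,-0.06,0],
  [0,0,0,0,0],
])

```text
clock: 8.28
position: [0.5915, 0.0966, 0.1731]
ee_rot: [-0.003, 0.728, -0.686, 0.003]
contact_force: [0.6, 0.2, -0.1]
width: -0.0001
```

Request:
send_rows([
  [0,0,0.04,-0.04,0],
  [0,0,0.06,-0.01,0],
  [0,0,0.06,0,0],
  [0,0,0,0,0],
  [0,0,0,0,0],
])

```text
clock: 8.9
position: [0.4288, 0.087, 0.2174]
ee_rot: [0.0, 0.728, -0.686, -0.0]
contact_force: [0.8, -0.6, -0.1]
width: 0.0002
```

```bash
python3 rel.py;python3 - <<'E'
from h import *
for n in("top","side","wrist"):
    s=manip.get_image(n)[:,:,::-1];cv2.imwrite(f"pics/{n}5.png",s)
    if n=="top":cv2.imwrite("pics/c5.png",cv2.resize(s[90:240,170:360],None,fx=4,fy=4,interpolation=cv2.INTER_CUBIC))
E
```

```text
t 8.9 pos [0.4288 0.087  0.2174] bar rel -0.1604 0.0015 toolx in frame -0.0 -1.0 tz [-0. -0. -1.] F [ 0.84 -0.64 -0.11] w 0.00016415269390124282
to (-100,0): tool 0.0015 -0.0604
```

View pics/c5.png

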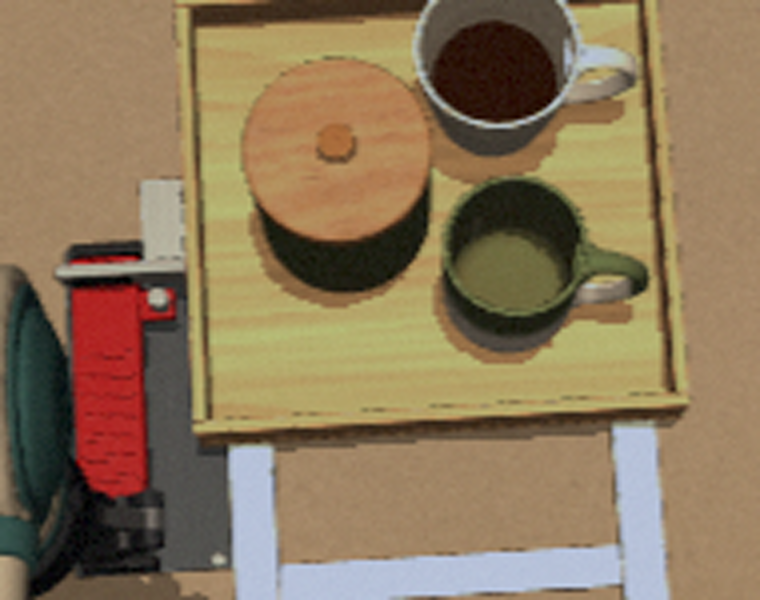

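View pics/side5.png

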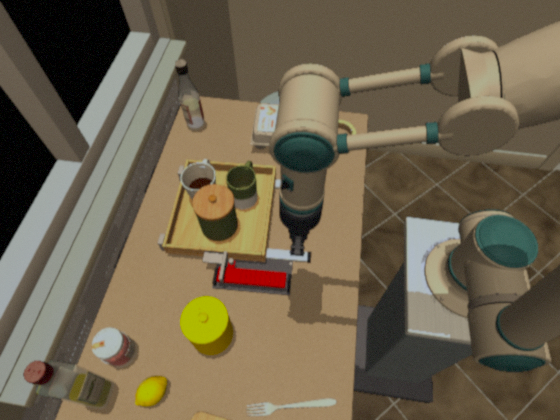

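View pics/wrist5.png

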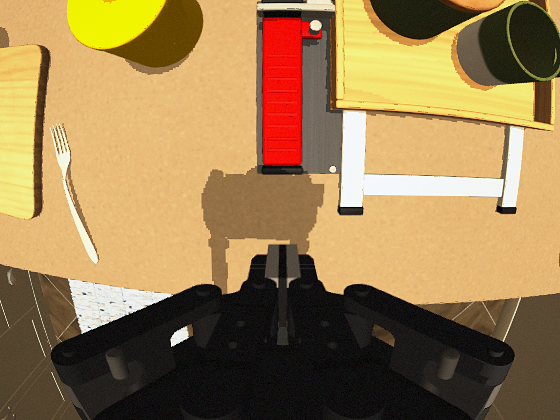

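```bash
python3 - <<'E'
from h import *
X=np.array([np.cos(.059),np.sin(.059)]);o=np.array([.589,.095])
for u,v in((62,277),(182,271)):print("tab rel",(onz("top",170+u/4,90+v/4,.061)[:2]-o)@X)
print(proj("side",[.5912,.0633,.048]),proj("side",[.5912,.0633,.036]))
a=cv2.imread("pics/side0.png")[240:300,205:300];b=cv2.imread("pics/side5.png")[240:300,205:300]
cv2.imwrite("pics/cmp.png",cv2.resize(np.hstack([a,b]),None,fx=4,fy=4,interpolation=cv2.INTER_CUBIC))
for n in(0,5):
    im=cv2.imread(f"pics/side{n}.png").astype(int);m=(im[...,2]>120)&(im[...,1]<50)&(im[...,0]<50);m[:250]=0;m[300:]=0;m[:,:205]=0;m[:,300:]=0
    print([ (np.nonzero(m[:,c])[0].min(),np.nonzero(m[:,c])[0].max()) for c in (235,240,245,250)])
    t=cv2.imread(f"pics/top{n}.png")
E
```

```text
tab rel 0.01190520180914012
tab rel 0.011347195725723012
(np.float64(231.30399401630928), np.float64(259.8725406511218)) (np.float64(231.81342869681387), np.float64(261.865285114266))
[(np.int64(268), np.int64(282)), (np.int64(269), np.int64(283)), (np.int64(269), np.int64(283)), (np.int64(269), np.int64(283))]
[(np.int64(268), np.int64(282)), (np.int64(269), np.int64(283)), (np.int64(269), np.int64(283)), (np.int64(269), np.int64(284))]
```

View pics/cmp.png

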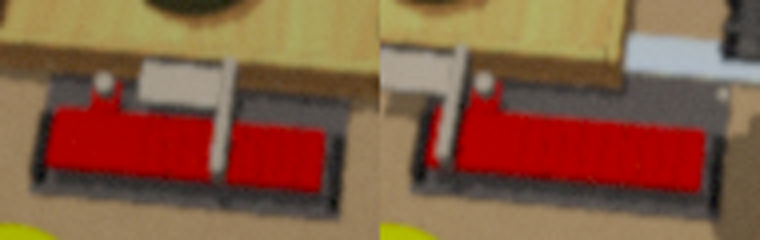

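View pics/top5.png

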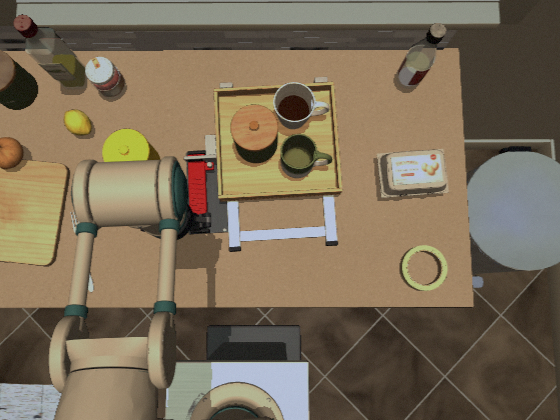

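The tab is 11–12 mm past the pin, so the tray is home. The red bar sits in the same side-view pixels as when it was up. The mugs and canister are upright, and the egg box and tape roll haven't moved. Handing in.

```bash
python3 -c "
from rig import manip
print(manip.sign_off())"
```

```text
the job is handed in; nothing more can be done
None
```

The tray is home and locked, and I handed the job in at about 9 s of the 38 s allowed; no verdict is reported.

I pressed the red bar with the closed fingertips, first about 12.7 mm (4.9 N), then about 14.5 mm. I held it there while pushing the tab along until the tray met its buffers, where the push force rose to 12.5 N and the tray stopped. Then I backed off slightly, lifted, and moved clear.

Last checks from the pictures and state; none failed or disagreed:
- **Tray:** the tab's near face is 11 to 12 mm past the pin, where 11 mm is home.
- **Red bar:** it sits within a pixel of its raised position in the side view, with the pin standing behind the tab. A fully lowered pin would show only about 2 pixels lower there, so this check is fairly coarse.
- **Mugs and canister:** they look upright and in place on the tray.
- **Egg box and tape roll:** they look unmoved in the top view.
- **Robot:** the arm is clear of everything, with under about 1 N on the tool.

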